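# Top up the tin dispenser on a dry-goods counter

## Robot

A 6-joint arm with a two-finger parallel gripper is mounted at the origin on the work surface. World frame = base frame: x ahead of the robot, y to its left, z up, the work surface at z = 0. Lengths are in m, angles in rad, forces in N, time in s.
With the tool pointing down it reaches from about 0.275 to 0.875 m from the base axis. Payload 12.5 kg.
Tool frame: the origin (TCP) lies at the very end of the fingers, on their centre line; the grasp point (between the pads) lies 19 mm behind it; x points along the fingers, y is the direction in which the jaws open and shut, and the axes are right-handed (so a half turn about x gives the same grasp; the last joint's range is limited). The gripper opens to 85 mm and grips with 20 to 120 N. Pads are 22 mm wide; open, the fingers measure 114 mm over their backs; the gripper's body (76 mm by 85 mm) begins 54 mm behind the grasp point. The pads swing forward as they close: fully open they stand 13 mm farther back than shut.
Start: joints at [-0.085, 0.351, 1.652, -0, 1.139, -0.085], TCP at [0.55, 0, 0.204] pointing down, gripper open.
Joint ranges: [-2.75, 2.75], [-0.79, 2.1], [0.01, 2.65], [-1.57, 4.71], [0.07, 3.14], [-2.87, 2.87]. Speed limits (rad/s): [2.22, 2.22, 2.79, 3.14, 3.14, 3.14].

## Interface

Orientations are given as a 3x3 rotation matrix whose columns are the frame's x, y, z axes.
In Python, from bench import manip gives the robot as it stands. Calls block until the motion is done:
- manip.move_ptp(position, orientation): joint-space move of the TCP to a pose.
- manip.move_l(position, attitude=None, max_speed=0.15): straight line of the TCP; attitude=None keeps the orientation; max_speed is the mean speed in m/s.
- manip.move_j(angles): joint-space move.
- manip.set_gripper(opening, effort=None): opening from 0.0 (shut) to 1.0 (fully open); effort is the grip in N (None keeps the last); returns when the fingers have stopped.
- manip.dwell(seconds).
- manip.inverse_kinematics(position, orientation): joint angles nearest the present ones, or None.
- manip.grab_frame(name): name is "scene" or "side" or "wrist"; returns (picture, depth): 420x560x3 uint8, red, green, blue; 420x560 float32, m along the optical axis (not along the pixel's ray), 0 where there is no reading.
- manip.get_calibration(name): a dict with "camera_matrix" (3x3 intrinsics, pixels), "k1" (the pictures are not rectified: a ray, as slopes to the right and down, at radius r is drawn at 1 + k1 r^2 times it, then the intrinsics apply), "R" (3x3) and "t" (3): a world point X has camera coordinates R X + t. Camera axes: x right, y down, z forward; pixel columns grow to the right and rows downward; lengths in m; the calibration is good to about 2 mm. A picture is of the moment at which its call begins: read the wrist's pose just before it. get_calibration takes no time and is no camera call; for the wrist camera it gives the pose at the moment of the call.
A pose or a line that the arm cannot do raises manip.Unreachable and nothing moves.
- manip.sign_off(): hands the job in, once; it reports no verdict.
Trained networks look in the newest picture that a camera, given by its name, has taken for a name from the list of things; names that differ only in an ending like _2 or _b are one class to them, and where a whole thing is asked for, a point or a joint stands for the part that bears it (a point fixed in the world has none). Each returns a list of dicts, best first, with "confidence" (0 to 1); they miss things now and then, are a little off and sometimes report something else, mostly with a low value. They report only what shows in the picture. A call takes as long as a camera call. They do not tell look-alikes from the thing itself.
- manip.look_for(camera, name): "at" ([x, y, z] in m, in world coordinates, good to about 4 mm: the middle of the surface that is visible of it).
Readings, each from a call of its own:
- manip.current_time(): time.
- manip.current_qpos(): joint angles.
- manip.current_joint_vel(): joint speeds.
- manip.current_joint_torque(): joint torques, N m.
- manip.current_ee_pos(): TCP position.
- manip.current_tcp_rot(): TCP orientation.
- manip.current_force(): force on the tool from outside, world axes, zero at the start.
- manip.current_ft_torque(): the same for the moment, N m.
- manip.current_grip_width(): opening from 0.0 (shut) to 1.0 (fully open).
Only numpy, scipy, OpenCV 4.12 (cv2) and the standard library are available. Lean on these libraries where they do the work, as an engineer would, in place of code of your own. Each camera call takes 0.05 s, during which the arm holds its last target.

## Task

Top up the slotted tube dispenser on the shop counter, which already holds one small flat tin: put the two matching small flat tins from the counter into the tube, lying flat one on another, so that the top of the stack is level with the dark line around the tube. The wide tin does not fit, and the tall tin does not belong in the dispenser.

Things in the scene. Friction and masses are not known exactly. Their poses are not given: they have to be found in the camera images.
- tin_a_center (a point): Centre (half-way up) of one loose small flat tin, plain steel, 60 mm in diameter, 22 mm high, about 0.1 kg, flat on the counter; z up. A wide flat tin (90 mm diameter, 22 mm high) and a tall tin (60 mm diameter, 65 mm high) of the same steel stand about it, centres at least 110 mm apart.
- tin_b_center (a point): Centre of the other loose small flat tin, the same in every way as the first. A third such tin (60 x 22 mm) already lies loose inside the dispenser's tube, on its base, its top 44 mm below the dark line; it stays there.
- mark (a point): On the tube's axis, level with the dark 3 mm line around it, 76 mm above the counter; z up. Fixed dispenser: dark base (110 mm diameter, 10 mm thick), aluminium tube of 80 mm inner diameter, 3 mm wall, rim 10 mm above the line. Two slots 53 mm wide, rim to base, towards this point's +y and -y: fingers that close along this y can go down in them. Walls stand on the +x and -x sides.
- tin_tall_center (a point): Centre of the tall tin, plain steel, 60 mm in diameter, 65 mm high, standing upright on the counter; z up. It does not belong in the dispenser.
Mind the look-alikes: they are no part of the job. What is shaped like the part that bears tin_a_center but red or yellow is not meant.

How it is judged:
On the way:
1. one of the two tins lies flat in the tube on the tin already inside (((horizontal distance between tin_a_center and mark below 0.02 m and z of tin_a_center in the frame of mark between -0.038 and -0.028 m and angle between tin_a_center's own z axis and vertical below 0.175 rad and linear speed of tin_a below 0.03 m/s) or (horizontal distance between tin_b_center and mark below 0.02 m and z of tin_b_center in the frame of mark between -0.038 and -0.028 m and angle between tin_b_center's own z axis and vertical below 0.175 rad and linear speed of tin_b below 0.03 m/s))), for 0.2 s.
At the end, for the whole second after the job is handed in: Both small flat tins lie in the tube on the one inside, one on the other: centres within 20 mm of the tube's axis, flat within 10 degrees, top of the stack within 5 mm of the dark line (the tin below one tin height lower, within 5 mm), at rest; the tall tin over 60 mm from the axis ((((horizontal distance between tin_a_center and mark below 0.02 m and z of tin_a_center in the frame of mark between -0.038 and -0.028 m and angle between tin_a_center's own z axis and vertical below 0.175 rad and linear speed of tin_a below 0.03 m/s) and (horizontal distance between tin_b_center and mark below 0.02 m and z of tin_b_center in the frame of mark between -0.016 and -0.006 m and angle between tin_b_center's own z axis and vertical below 0.175 rad and linear speed of tin_b below 0.03 m/s)) or ((horizontal distance between tin_b_center and mark below 0.02 m and z of tin_b_center in the frame of mark between -0.038 and -0.028 m and angle between tin_b_center's own z axis and vertical below 0.175 rad and linear speed of tin_b below 0.03 m/s) and (horizontal distance between tin_a_center and mark below 0.02 m and z of tin_a_center in the frame of mark between -0.016 and -0.006 m and angle between tin_a_center's own z axis and vertical below 0.175 rad and linear speed of tin_a below 0.03 m/s))) and horizontal distance between tin_tall_center and mark above 0.06 m); the robot touches nothing.
It also fails if it takes over 58 s, if anything falls off the work surface, if the arm or the gripper's body presses on something with over 40 N, if the wrist force passes 120 N, or if a joint passes its speed limit or range.

## Working session

There is one attempt and no reset: what is moved stays moved. The work goes in short steps, each a Python script; the robot and the scene stay as the last script left them, time stands still between calls to the robot, and variables do not carry over. Pictures are saved under pics/ and viewed, and the job is handed in when it is done.

```bash
ls; mkdir -p pics; cat > h.py <<'E'
import numpy as np, cv2
from bench import manip
def save(img,name): cv2.imwrite('pics/'+name, cv2.cvtColor(img,cv2.COLOR_RGB2BGR))
def pts(cal,depth):
    K=np.array(cal['camera_matrix']);k1=cal['k1'];h,w=depth.shape
    u,v=np.meshgrid(np.arange(w),np.arange(h))
    p=cv2.undistortPoints(np.stack([u,v],-1).reshape(-1,1,2).astype(float),K,np.array([k1,0,0,0.]),).reshape(h,w,2)
    X=np.dstack([p*depth[...,None],depth])
    return (X-np.array(cal['t']))@np.array(cal['R'])
def proj(cal,X):
    R=np.array(cal['R']);t=np.array(cal['t'])
    return cv2.projectPoints(np.array(X,float).reshape(-1,1,3),cv2.Rodrigues(R)[0],t,np.array(cal['camera_matrix']),np.array([cal['k1'],0,0,0.]))[0].reshape(-1,2)
E
python3 - <<'E'
from h import *
print(manip.current_time())
for c in ['scene','side']:
    im,d=manip.grab_frame(c); save(im,c+'0.png'); cal=manip.get_calibration(c)
    np.savez(c+'0.npz',im=im,d=d)
    for n in ['tin_a_center','tin_tall_center','mark']:
        for r in manip.look_for(c,n): print(c,n,np.round(r['at'],3),round(r['confidence'],2),proj(cal,r['at']).round())
print(manip.current_time())
E
```

```text
pics
0.0
scene tin_a_center [ 0.491 -0.004  0.018] 0.94 [[264. 240.]]
scene tin_a_center [ 0.337 -0.123  0.019] 0.82 [[170. 234.]]
scene tin_a_center [0.394 0.006 0.021] 0.8 [[234. 215.]]
scene tin_a_center [0.535 0.106 0.02 ] 0.67 [[314. 222.]]
scene tin_a_center [0.426 0.094 0.019] 0.55 [[273. 203.]]
scene tin_tall_center [ 0.615 -0.03   0.059] 0.75 [[302. 263.]]
scene mark [ 0.465 -0.184  0.019] 0.74 [[187. 282.]]
scene mark [0.493 0.241 0.031] 0.56 [[338. 182.]]
side tin_a_center [ 0.326 -0.122  0.021] 0.94 [[260. 338.]]
side tin_a_center [ 0.482 -0.002  0.023] 0.93 [[294. 246.]]
side tin_a_center [0.418 0.092 0.014] 0.81 [[233. 235.]]
side tin_a_center [0.377 0.007 0.02 ] 0.7 [[240. 269.]]
side tin_tall_center [ 0.597 -0.026  0.051] 0.73 [[354. 215.]]
side mark [0.446 0.234 0.028] 0.83 [[207. 188.]]
0.4
```

View pics/scene0.png

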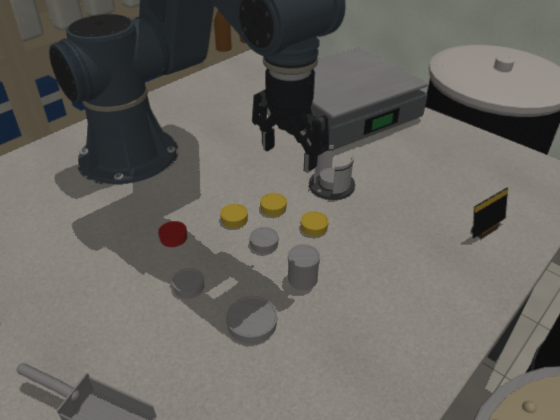

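View pics/side0.png

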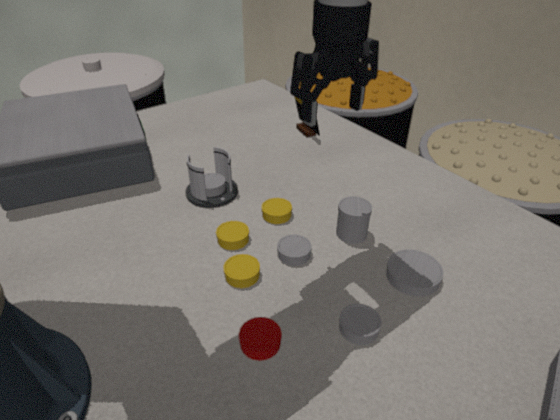

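The scene picture shows these candidates:
- Plain steel small tins at (264,240) and (187,282).
- Red at (173,234) and yellow at (234,215), (273,204) and (314,223), which are look-alikes.
- The wide tin at (252,320) and the tall tin at (303,267).
- A tin inside the dispenser at (333,180), which stays there.

I choose the two small steel tins. Next I measure them and check the choice in a close crop.

```bash
python3 - <<'E'
from h import *
for c in ['scene','side']:
    z=np.load(c+'0.npz'); cal=manip.get_calibration(c); P=pts(cal,z['d']); im=z['im']; ok=z['d']>0
    print(c,'table z', np.median(P[(abs(P[...,0]-.4)<.1)&(abs(P[...,1]+.05)<.1)&ok&(abs(P[...,2])<.01)][:,2]))
    def fit(x,y,zl,zh,r):
        m=ok&(np.hypot(P[...,0]-x,P[...,1]-y)<r)&(P[...,2]>zl)&(P[...,2]<zh)
        q=P[m]; 
        if len(q)<10: return None
        (cx,cy),rad=cv2.minEnclosingCircle(q[:,:2].astype(np.float32))
        return len(q),np.round([cx,cy,rad],4),np.round([q[:,0].min()+q[:,0].max(),q[:,1].min()+q[:,1].max()],4)/2,np.round(np.median(q[:,2]),4)
    for x,y in [(.486,-.003),(.46,-.184)]: print(fit(x,y,.018,.03,.05))
    print('wide?',fit(.56,-.14,.018,.03,.07),'tall',fit(.61,-.03,.058,.075,.06))
    # dispenser
    print('rim',fit(.47,.24,.078,.095,.09),'tin',fit(.47,.24,.027,.04,.06), 'base',fit(.47,.24,.006,.013,.1))
z=np.load('scene0.npz')
save(cv2.resize(z['im'][130:360,130:380],None,fx=2.6,fy=2.6,interpolation=cv2.INTER_CUBIC),'crop0.png')
E
```

```text
scene table z -0.0008348473088946133
(391, array([0.4849, 0.0022, 0.0314]), array([0.48525, 0.00235]), np.float64(0.0197))
(462, array([ 0.4609, -0.1802,  0.0314]), array([ 0.46125, -0.18055]), np.float64(0.0193))
wide? (760, array([ 0.6065, -0.1577,  0.045 ]), array([ 0.59705, -0.15675]), np.float64(0.0192)) tall (638, array([ 0.6084, -0.0158,  0.0324]), array([ 0.60665, -0.0166 ]), np.float64(0.062))
rim (90, array([0.4677, 0.255 , 0.045 ]), array([0.4703 , 0.25455]), np.float64(0.0833)) tin (344, array([0.4678, 0.2545, 0.0454]), array([0.4666, 0.2535]), np.float64(0.0302)) base (449, array([0.4678, 0.2522, 0.0556]), array([0.4668, 0.2501]), np.float64(0.0094))
side table z -0.00044318122697038087
(648, array([0.4829, 0.001 , 0.0311]), array([0.48345, 0.0008 ]), np.float64(0.0197))
(1061, array([ 0.4606, -0.1821,  0.031 ]), array([ 0.46055, -0.1817 ]), np.float64(0.0198))
wide? (1061, array([ 0.6027, -0.1569,  0.0457]), array([ 0.5962 , -0.15805]), np.float64(0.0193)) tall (605, array([ 0.6054, -0.0182,  0.0316]), array([ 0.6055, -0.0182]), np.float64(0.0626))
rim (175, array([0.4632, 0.2531, 0.0446]), array([0.46305, 0.25185]), np.float64(0.0832)) tin (454, array([0.4624, 0.2528, 0.0439]), array([0.4624, 0.2517]), np.float64(0.0301)) base (587, array([0.4624, 0.251 , 0.0549]), array([0.4622, 0.2476]), np.float64(0.0095))
```

View pics/crop0.png

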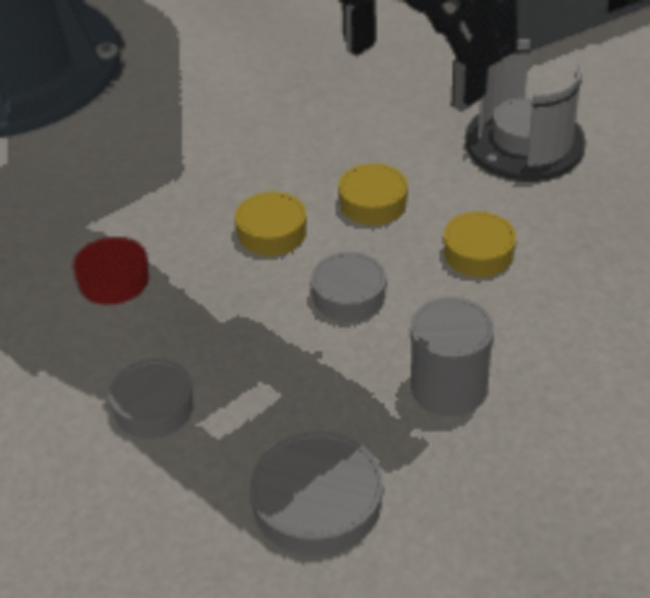

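The crop confirms both choices: steel tins with fitted radii of about 31 mm, at A (0.484, 0.002) and B (0.461, -0.181). Next I find the slot direction from the wall points.

```bash
python3 - <<'E'
from h import *
from scipy.optimize import least_squares
for c in ['scene','side']:
    z=np.load(c+'0.npz'); cal=manip.get_calibration(c); P=pts(cal,z['d']); ok=z['d']>0
    m=ok&(np.hypot(P[...,0]-.465,P[...,1]-.253)<.06)&(P[...,2]>.036)&(P[...,2]<.09)
    q=P[m]
    r=np.hypot(q[:,0]-.465,q[:,1]-.253)
    f=least_squares(lambda p:np.minimum(abs(np.hypot(q[:,0]-p[0],q[:,1]-p[1])-.040),abs(np.hypot(q[:,0]-p[0],q[:,1]-p[1])-.043)),[.465,.253],loss='soft_l1',f_scale=.002)
    a=np.degrees(np.arctan2(q[:,1]-f.x[1],q[:,0]-f.x[0]))%360
    print(c,len(q),f.x, r.min(),r.max()); h=np.histogram(a,36,(0,360))[0]; print(h)
    save(cv2.resize(z['im'][130:215,290:380] if c=='scene' else z['im'][130:220,170:260],None,fx=6,fy=6,interpolation=cv2.INTER_CUBIC),'disp_'+c+'.png')
E
```

```text
scene 572 [0.46640377 0.25354041] 0.0357051123380265 0.04702480332091408
[32 26 10  7  7  0  0  0  0  0  0  0  1 57 44 36 29 21 22 10  3  0  7  0
  0  0  0  0  0  0  0 61 57 50 51 41]
side 748 [0.46340334 0.25263723] 0.03602726052696161 0.04746817662465869
[42 46 61 63 55  0  0  0  0  0  0  0  2  8  8  4 19 30 48 57 62 79 61  0
  0  0  0  0  0  0  3 45 14  5 10 26]
```

```bash
python3 - <<'E'
from h import *
for c,ctr in [('scene',(.4664,.2535)),('side',(.4634,.2526))]:
    z=np.load(c+'0.npz'); cal=manip.get_calibration(c); P=pts(cal,z['d']); ok=z['d']>0
    m=ok&(np.hypot(P[...,0]-.465,P[...,1]-.253)<.06)&(P[...,2]>.036)&(P[...,2]<.09)
    q=P[m]; a=np.sort((np.degrees(np.arctan2(q[:,1]-ctr[1],q[:,0]-ctr[0]))+90)%360-90)
    print(c,[np.round(a[(a>l)&(a<h)][[0,1,2,3,-4,-3,-2,-1]]) for l,h in ((-90,90),(90,270))])
R=np.array(manip.current_tcp_rot());print(R.round(3),manip.current_grip_width(),manip.current_force())
for th in (0,-2,2):
    t=np.radians(th); y0=np.array([-np.sin(t),np.cos(t),0])
    for s in (1,-1):
        x=np.array([0,0,-1.]);y=s*y0;Rr=np.column_stack([x,y,np.cross(x,y)])
        for p in ([.484,.0015,.005],[.461,-.181,.005],[.465,.253,.04]):
            k=manip.inverse_kinematics(p,Rr); print(th,s,None if k is None else np.round(k,2))
E
```

```text
scene [array([-50., -49., -49., -49.,  44.,  45.,  46.,  48.]), array([130., 130., 130., 130., 225., 225., 227., 229.])]
side [array([-51., -50., -50., -50.,  47.,  48.,  48.,  48.]), array([130., 130., 131., 132., 227., 227., 227., 227.])]
[[-0.  1. -0.]
 [ 0. -0. -1.]
 [-1. -0. -0.]] 0.9997081896843643 [0.21664401 0.02061915 0.30750789]
0 1 [-0.09  0.55  1.96 -0.    0.63 -1.66]
0 1 [-0.47  0.56  1.93 -0.    0.65 -2.04]
0 1 [ 0.41  0.55  1.83 -0.    0.77 -1.16]
0 -1 [-0.09  0.55  1.96 -0.    0.63  1.48]
0 -1 [-0.47  0.56  1.93 -0.    0.65  1.1 ]
0 -1 [ 0.41  0.55  1.83 -0.    0.77  1.98]
-2 1 [-0.09  0.55  1.96 -0.    0.63 -1.63]
-2 1 [-0.47  0.56  1.93 -0.    0.65 -2.  ]
-2 1 [ 0.41  0.55  1.83 -0.    0.77 -1.13]
-2 -1 [-0.09  0.55  1.96 -0.    0.63  1.51]
-2 -1 [-0.47  0.56  1.93 -0.    0.65  1.14]
-2 -1 [ 0.41  0.55  1.83 -0.    0.77  2.02]
2 1 [-0.09  0.55  1.96 -0.    0.63 -1.7 ]
2 1 [-0.47  0.56  1.93 -0.    0.65 -2.07]
2 1 [ 0.41  0.55  1.83 -0.    0.77 -1.2 ]
2 -1 [-0.09  0.55  1.96 -0.    0.63  1.44]
2 -1 [-0.47  0.56  1.93 -0.    0.65  1.07]
2 -1 [ 0.41  0.55  1.83 -0.    0.77  1.95]
```

View pics/disp_side.png

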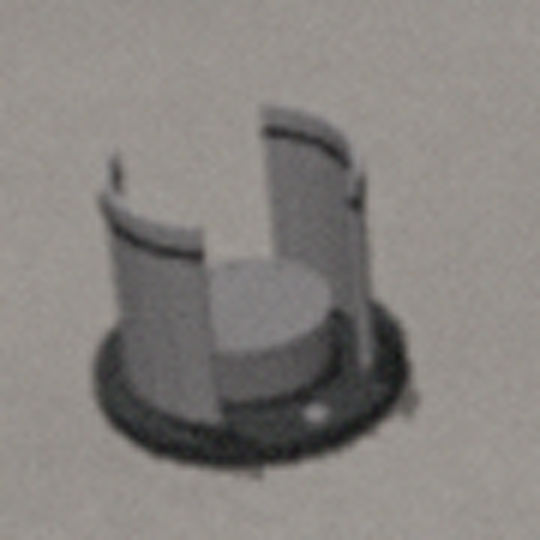

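The enlarged side view shows the slots facing ±y, rotated about -1°. One wall is near (165,310) and the other near (310,250). The tin inside is roughly centred, its top at about (270,300). Next I go above tin A and check it with the wrist camera.

```bash
cat >> h.py <<'E'
t_=np.radians(-1.); _x=np.array([0,0,-1.]);_y=-np.array([-np.sin(t_),np.cos(t_),0])
RD=np.column_stack([_x,_y,np.cross(_x,_y)])
A=np.array([.484,.0015]);B=np.array([.4607,-.181]);D=np.array([.465,.253])
def wristfit(x,y,zl,zh,r,name):
    cal=manip.get_calibration('wrist'); im,d=manip.grab_frame('wrist'); save(im,name)
    P=pts(cal,d); m=(d>0)&(np.hypot(P[...,0]-x,P[...,1]-y)<r)&(P[...,2]>zl)&(P[...,2]<zh); q=P[m]
    if len(q)<20: print('few',len(q)); return
    print(len(q),cv2.minEnclosingCircle(q[:,:2].astype(np.float32)),np.median(q[:,2]))
E
python3 - <<'E'
from h import *
manip.move_ptp([*A,.15],RD)
wristfit(*A,.016,.03,.045,'w1.png')
print(manip.current_time(),manip.current_force())
E
```

```text
2856 ((0.48500755429267883, 0.002162778051570058), 0.030031705275177956) 0.019686802480286453
1.8583 [-0.09058484  0.23477933  0.55859659]
```

View pics/w1.png

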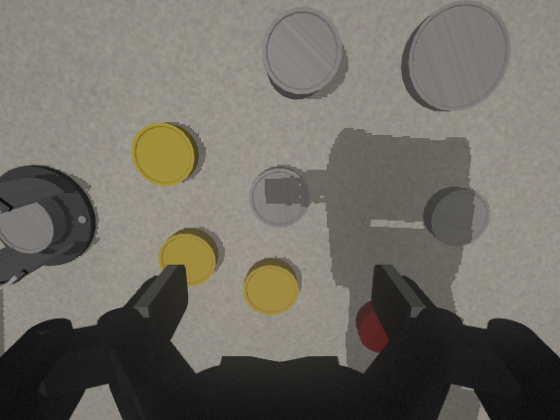

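The wrist picture shows steel tin A at (278,195), with yellow tins around it and no obstacle along the jaw axis. The wrist fit gives (0.485, 0.002), which agrees with the earlier one. I now grasp it.

```bash
python3 - <<'E'
from h import *
manip.move_l([.485,.002,.03],max_speed=.15)
manip.move_l([.485,.002,.002],max_speed=.06)
print(manip.current_force(),manip.current_ee_pos())
im,d=manip.grab_frame('side');save(im[180:320,200:400].repeat(3,0).repeat(3,1),'s1.png')
manip.set_gripper(0.0,40)
print(manip.current_grip_width(),manip.current_force(),manip.current_ee_pos(),manip.current_time())
manip.move_l([.485,.002,.06],max_speed=.1)
im,d=manip.grab_frame('side');save(im[130:320,200:400].repeat(3,0).repeat(3,1),'s2.png')
print(manip.current_grip_width(),manip.current_force(),manip.current_time())
E
```

```text
[ 0.48892005  0.35096507 -0.89686595] [0.48496175 0.00199268 0.00185115]
0.00026096197206579714 [ 0.55843887 -0.07214011  0.55629374] [0.48499753 0.00199767 0.00200254] 4.2417
0.001205737179998599 [ 0.08087299 -0.17036926 -0.37513769] 5.025
```

View pics/s2.png

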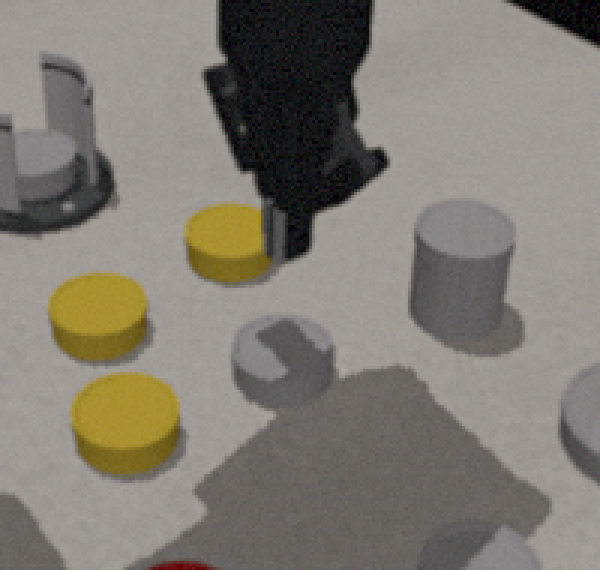

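View pics/s1.png

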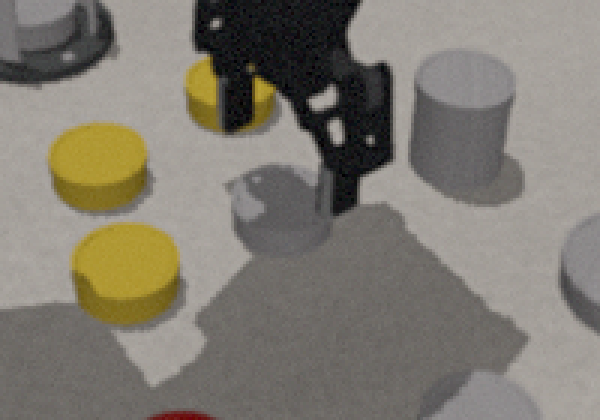

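```bash
python3 - <<'E'
from h import *
print(manip.current_ee_pos(),manip.current_tcp_rot())
for c in ['scene','side']:
    cal=manip.get_calibration(c); im,d=manip.grab_frame(c)
    p=proj(cal,[[.485,.002,.06],[.485,.002,.022],[.485,.002,.0]]);print(c,p)
    P=pts(cal,d); u,v=p[0].astype(int)
    m=(d>0)&(np.hypot(P[...,0]-.485,P[...,1]-.002)<.08)&(P[...,2]>.035)&(P[...,2]<.09); q=P[m]
    print(len(q),q.min(0),q.max(0)); s=q[q[:,2]<q[:,2].min()+.015]; print('tip',s.min(0),s.max(0))
    for k in p: cv2.circle(im,tuple(int(a) for a in k),2,(255,0,0),-1)
    save(cv2.resize(im[v-90:v+90,u-90:u+90],None,fx=3,fy=3),'t_'+c+'.png')
E
```

```text
[0.48459957 0.00203128 0.05944877] [[-9.38201015e-04 -1.74177510e-02 -9.99847859e-01]
 [ 7.74557985e-05 -9.99848298e-01  1.74176859e-02]
 [-9.99999557e-01 -6.11027237e-05  9.39407793e-04]]
scene [[263.17394161 221.77367568]
 [263.50288798 235.63640707]
 [263.68694285 243.36477383]]
6 [ 0.4886534  -0.00442775  0.08659205] [0.49492641 0.00627319 0.0894012 ]
tip [ 0.4886534  -0.00442775  0.08659205] [0.49492641 0.00627319 0.0894012 ]
side [[294.82314724 226.67971064]
 [294.20496857 243.84894479]
 [293.86281198 253.32487915]]
10 [ 0.47293162 -0.00519242  0.08507853] [0.48948017 0.00066573 0.08883217]
tip [ 0.47293162 -0.00519242  0.08507853] [0.48948017 0.00066573 0.08883217]
```

View pics/t_side.png

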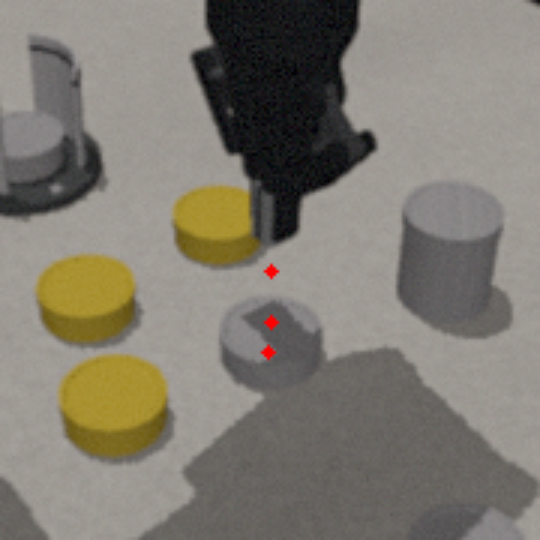

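View pics/t_scene.png

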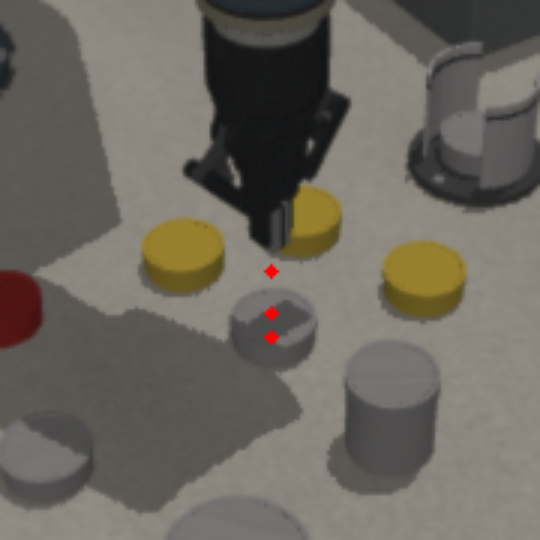

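The gripper closed fully (0.0) above tin A. In both views the real fingertips sit about 20 mm above the reported TCP: in the side crop the tip is near (270,245) and the red TCP dot at (271,271). In x and y they agree. I measure the offset with a gentle guarded touch on the tin's top.

```bash
python3 - <<'E'
from h import *
manip.move_l([.485,.002,.008],max_speed=.1)
f0=np.array(manip.current_force())
for z in np.arange(.006,-.022,-.002):
    manip.move_l([.485,.002,z],max_speed=.03)
    f=np.array(manip.current_force())-f0; 
    print(round(z,3),f.round(1),np.round(manip.current_ee_pos()[2],4))
    if abs(f[2])>4: break
manip.move_l([.485,.002,.06],max_speed=.15)
print(manip.current_time())
E
```

```text
0.006 [-1.9 -0.1 -0.2] 0.0063
0.004 [-0.7 -1.5 -0. ] 0.004
0.002 [-0.5 -0.8 -0.4] 0.0019
0.0 [-0.7 -1.6  0.7] -0.0001
-0.002 [-0.6 -0.9 -0.4] -0.0021
-0.004 [-1.6 -1.3 -1.8] -0.0041
-0.006 [-6.4 -1.  17.7] -0.005
8.1333
```

Contact came at TCP z = -0.0045 on a 22 mm top, so the real shut tips are about 26 mm above the reported TCP. I correct for that and grasp at TCP z = -0.025, where even shut tips clear the counter.

```bash
cat >> h.py <<'E'
ZG=-.025
def pick(p):
    manip.set_gripper(1.0,40)
    manip.move_l([*p,.0],max_speed=.15)
    manip.move_l([*p,ZG],max_speed=.06)
    print('F down',np.round(manip.current_force(),1))
    manip.set_gripper(0.0,40)
    print('grip',manip.current_grip_width(),np.round(manip.current_force(),1))
E
python3 - <<'E'
from h import *
p=[.485,.002]
pick(p)
manip.move_l([*p,.02],max_speed=.08)
print(manip.current_grip_width(),manip.current_force(),manip.current_time())
im,d=manip.grab_frame('side');save(im[130:320,200:400].repeat(3,0).repeat(3,1),'s3.png')
E
```

```text
F down [0.4 0.1 0. ]
grip 0.6876899145473043 [-1.5 -1.3  6.4]
0.6840511442810125 [-0.58298671  1.33910859 -0.17697445] 11.1333
```

View pics/s3.png

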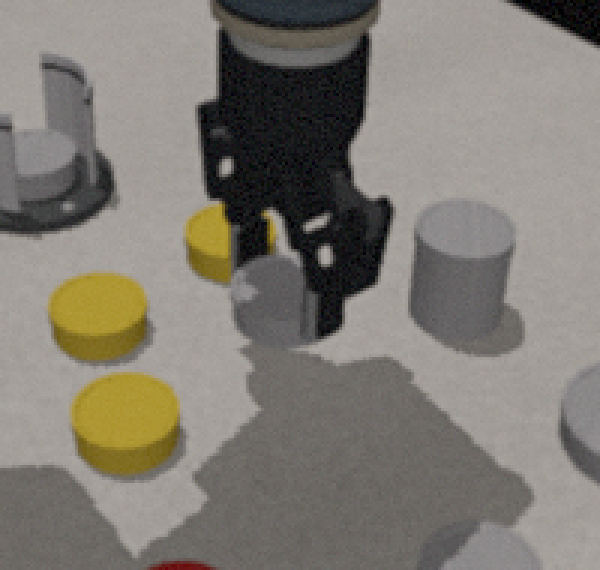

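Tin A is held level between the pads, near (275,300) in the crop. I carry it over the tube.

```bash
python3 - <<'E'
from h import *
manip.move_l([.485,.002,.085],max_speed=.2)
manip.move_l([*D,.085],max_speed=.2)
print(manip.current_grip_width(),manip.current_time())
for c in ['scene','side']:
    im,d=manip.grab_frame(c);
    (u,v)=(338,160) if c=='scene' else (210,170)
    save(cv2.resize(im[v-90:v+60,u-75:u+75],None,fx=3.5,fy=3.5),'o_'+c+'.png')
E
python3 -c "
import cv2,numpy as np
cv2.imwrite('pics/o.png',cv2.resize(np.hstack([cv2.imread('pics/o_scene.png'),cv2.imread('pics/o_side.png')]),None,fx=.76,fy=.76))"
```

```text
0.6825311823931435 13.0667
```

View pics/o.png

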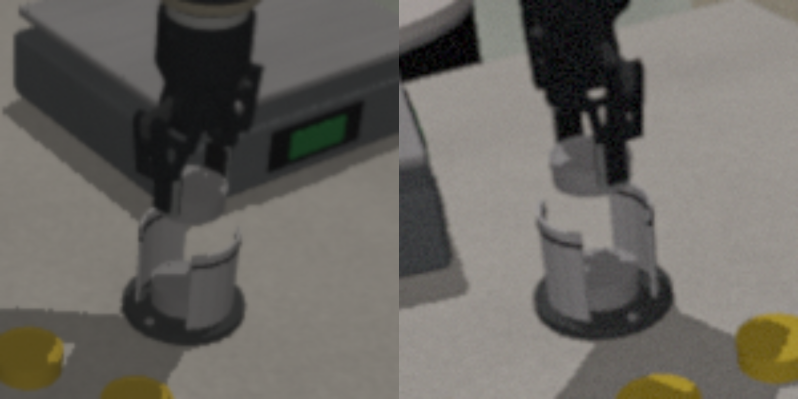

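```bash
python3 - <<'E'
from h import *
a=np.linspace(0,2*np.pi,60)
tiles=[]
print(manip.current_ee_pos())
for c in ['scene','side']:
    im,d=manip.grab_frame(c);cal=manip.get_calibration(c)
    (u,v)=(338,160) if c=='scene' else (210,170)
    t=cv2.resize(im[v-90:v+60,u-75:u+75],None,fx=2.66,fy=2.66)
    for zz,r,col in((.01,.055,(255,255,0)),(.086,.0415,(255,0,0)),(.110,.03,(0,255,0)),(.132,.03,(0,255,0))):
        p=(proj(cal,np.c_[D[0]+r*np.cos(a),D[1]+r*np.sin(a),0*a+zz])-[u-75,v-90]+.5)*2.66
        cv2.polylines(t,[p.astype(np.int32)],True,col,1)
    tiles.append(t)
    P=pts(cal,d); m=(d>0)&(np.hypot(P[...,0]-D[0],P[...,1]-D[1])<.06)&(P[...,2]>.122)&(P[...,2]<.136); q=P[m];print(c,len(q),np.round([q.min(0),q.max(0)],3).tolist())
    m=(d>0)&(np.hypot(P[...,0]-D[0],P[...,1]-D[1])<.07)&(P[...,2]>.098)&(P[...,2]<.12); q=P[m];print(c,len(q),np.round([q.min(0),q.max(0)],3).tolist())
save(np.hstack(tiles),'o2.png')
E
```

```text
[0.46514375 0.25224335 0.08499019]
scene 337 [[0.445, 0.208, 0.122], [0.496, 0.296, 0.136]]
scene 80 [[0.455, 0.217, 0.108], [0.495, 0.264, 0.12]]
side 384 [[0.432, 0.207, 0.122], [0.492, 0.287, 0.136]]
side 122 [[0.434, 0.214, 0.108], [0.484, 0.263, 0.12]]
```

View pics/o2.png

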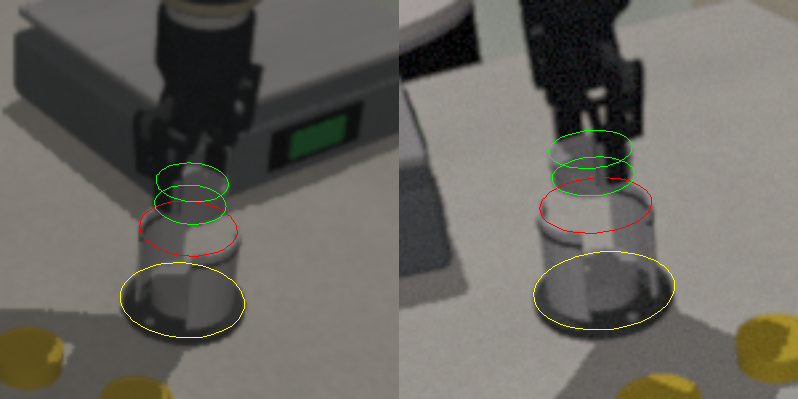

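The projected circles (tube rim red, expected tin green) match the tin and the tube in both views, within a few mm. I insert it.

```bash
python3 - <<'E'
from h import *
D=np.array([.465,.253])
manip.move_l([*D,.03],max_speed=.1)
f0=np.array(manip.current_force());print(f0.round(1))
manip.move_l([*D,.0105],max_speed=.06)
print(np.round(manip.current_force(),1))
for z in (.009,.0075):
    f=np.array(manip.current_force())-f0
    if f[2]>4: break
    manip.move_l([*D,z],max_speed=.03)
print(np.round(manip.current_force(),1),manip.current_ee_pos(),manip.current_grip_width())
manip.set_gripper(.82,40)
print(np.round(manip.current_force(),1),manip.current_grip_width())
manip.move_l([*D,.1],max_speed=.15)
print(manip.current_time())
tiles=[]
for c in ['scene','side']:
    im,d=manip.grab_frame(c);cal=manip.get_calibration(c)
    (u,v)=(338,160) if c=='scene' else (210,170)
    tiles.append(cv2.resize(im[v-90:v+60,u-75:u+75],None,fx=2.66,fy=2.66))
    P=pts(cal,d); m=(d>0)&(np.hypot(P[...,0]-D[0],P[...,1]-D[1])<.037)&(P[...,2]>.02)&(P[...,2]<.08); q=P[m]
    print(c,np.histogram(q[:,2],12,(.02,.08))[0])
save(np.hstack(tiles),'o3.png')
E
```

```text
[0.3 1.1 0.3]
[ 0.3 -0.1 -0.9]
[-0.2  1.5  1. ] [0.4652282  0.25311678 0.00764784] 0.6846612037663744
[-0.3 -0.  -0.2] 0.81987059692293
15.9833
scene [ 18  28  22  28  20  43 208   2   1   0   0   0]
side [ 31  43  44  37  41  50 284   1   1   1   1   3]
```

View pics/o3.png

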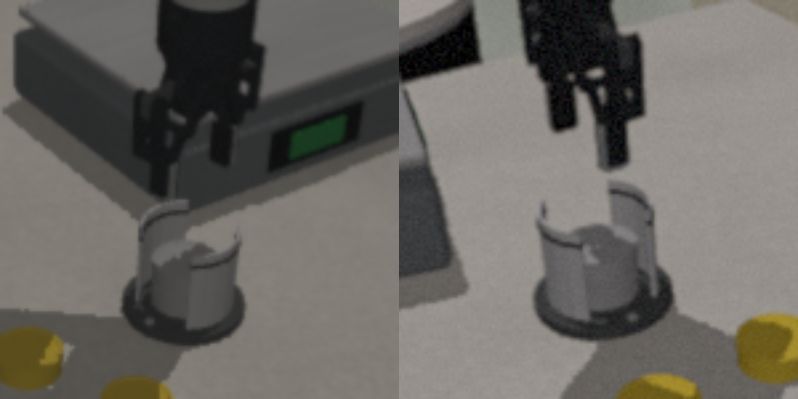

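Tin A lies flat in the tube: both views show it at about (190,245) and (610,240), with its top at about 52–54 mm. Next is tin B.

```bash
python3 - <<'E'
from h import *
manip.move_ptp([*B,.1],RD)
wristfit(*B,.016,.03,.045,'w2.png')
print(manip.current_time())
E
```

```text
3972 ((0.46157872676849365, -0.17971892654895782), 0.030075497925281525) 0.019682439315371707
17.7333
```

View pics/w2.png

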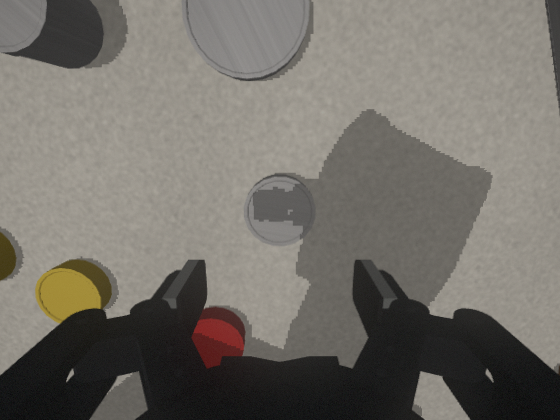

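Steel tin B is at (280,208) in the wrist picture, 60 mm in diameter, at (0.4615, -0.180). The red and yellow tins are clear of the fingers.

```bash
python3 - <<'E'
from h import *
p=[.4612,-.180]
pick(p)
manip.move_l([*p,.03],max_speed=.1)
print(manip.current_grip_width(),manip.current_time())
g=manip.current_grip_width()
assert .64<g<.73
manip.move_l([*p,.1],max_speed=.2)
manip.move_l([*D,.1],max_speed=.2)
print(manip.current_grip_width(),manip.current_time())
tiles=[]
for c in ['scene','side']:
    im,d=manip.grab_frame(c);(u,v)=(338,160) if c=='scene' else (210,170)
    tiles.append(cv2.resize(im[v-90:v+60,u-75:u+75],None,fx=2.66,fy=2.66))
save(np.hstack(tiles),'o4.png')
E
```

```text
F down [-1.  -0.2  0.6]
grip 0.6883897286673988 [-2.8  1.   5.1]
0.6847414882950399 20.5083
0.6832211930196601 23.325
```

View pics/o4.png

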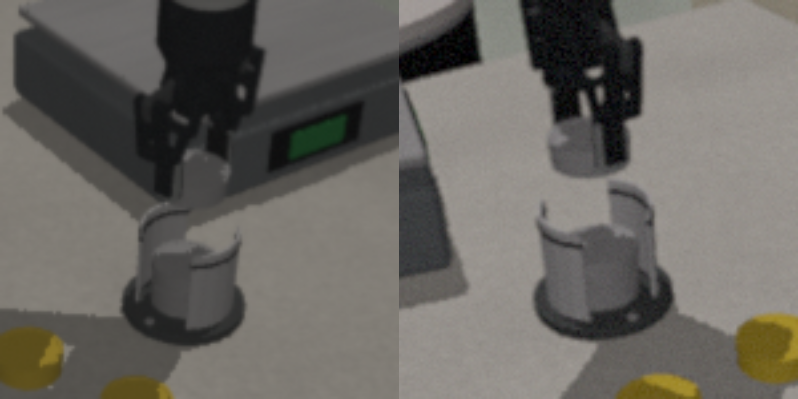

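Tin B is held level over the tube (at (205,175) and (590,145) in the two halves). Lowering it 22 mm higher than the first.

```bash
python3 - <<'E'
from h import *
manip.move_l([*D,.05],max_speed=.1)
f0=np.array(manip.current_force())
manip.move_l([*D,.0325],max_speed=.06)
for z in (.031,.0297):
    f=np.array(manip.current_force())-f0
    if f[2]>4: break
    manip.move_l([*D,z],max_speed=.03)
print(np.round(manip.current_force(),1),manip.current_ee_pos(),manip.current_grip_width())
manip.set_gripper(.82,40)
print(np.round(manip.current_force(),1))
manip.move_l([*D,.14],max_speed=.15)
manip.move_ptp([.44,.12,.2],RD)
manip.dwell(.3)
print(manip.current_time())
tiles=[]
for c in ['scene','side']:
    im,d=manip.grab_frame(c);cal=manip.get_calibration(c)
    (u,v)=(338,160) if c=='scene' else (210,170)
    tiles.append(cv2.resize(im[v-90:v+60,u-75:u+75],None,fx=2.66,fy=2.66))
    P=pts(cal,d); m=(d>0)&(np.hypot(P[...,0]-D[0],P[...,1]-D[1])<.037)&(P[...,2]>.03)&(P[...,2]<.1); q=P[m]
    print(c,np.histogram(q[:,2],14,(.03,.1))[0])
    q=q[(q[:,2]>.069)&(q[:,2]<.082)]; co=np.linalg.lstsq(np.c_[q[:,:2]-D,np.ones(len(q))],q[:,2],rcond=None)[0];print(co.round(3),cv2.minEnclosingCircle(q[:,:2].astype(np.float32)))
save(np.hstack(tiles),'o5.png')
E
```

```text
[-0.6 -0.3 -0.7] [0.46504343 0.25301972 0.02972497] 0.6843196558492595
[-0.7 -0.1  0.3]
27.1167
scene [ 24  26  19  24  32  27  25  20 272  50   0   1   0   0]
[-0.011  0.018  0.073] ((0.46119585633277893, 0.25290578603744507), 0.034032613039016724)
side [ 45  45  35  43  44  49  43  42 341  37   1   0   0   0]
[0.004 0.022 0.074] ((0.46806639432907104, 0.2513757646083832), 0.03497563675045967)
```

View pics/o5.png

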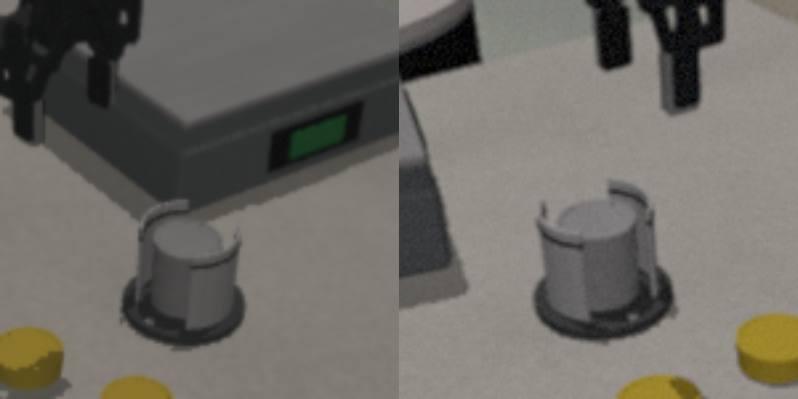

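The stack's top at (188,238) and (597,218) is flat and level with the dark line. The top measures about 74 mm, which is about 76 mm after the depth's usual -2 mm bias. The gripper is clear, so I hand in.

```bash
python3 - <<'E'
from h import *
print(np.round(manip.current_force(),1),manip.current_joint_vel())
manip.sign_off()
E
```

```text
[ 0.4  0.  -0.2] [-0.00366597 -0.00602331 -0.00019051 -0.00191074 -0.00087772  0.00017605]
the job is handed in; nothing more can be done
```

Both small steel tins are in the tube, lying flat on the tin that was already there, and the job was handed in at about 27 s. The red, yellow, wide and tall tins were not handled.

- **First grasp failed:** the gripper closed above tin A without holding it, because the real fingertips sit about 26 mm above the reported TCP. I measured this with a light touch on the tin's top (about 18 N) and corrected for it. Both grasps after that held.
- **Stack height:** both cameras put the top of the stack at about 74 mm. They read known heights about 2 mm low, so the true top is about 76 mm, level with the line.
- **Flatness:** the top is flat to within about 1.3 degrees.
- **Centring:** circle fits to the stack's top lie within about 4 mm of the axis. The two cameras differ from each other by about 7 mm in x, and those fits include some wall points, so they are rough.
- **Clearance:** the gripper was clear with almost no force on it at the end. I did not measure the tall tin again at the end, but it started about 300 mm from the axis and the arm never went near it.

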